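Pull out both supports and lower the drop-front work flap

ROBOT

A 6-joint arm with a two-finger parallel gripper is mounted at the origin on a cart in front of the work surface, level with it; the furniture and walls round the work are solid. World frame = base frame: x ahead of the robot, y to its left, z up, the work surface at z = 0. Lengths are in mm, angles in rad, forces in N, time in s.
With the tool pointing down it reaches from about 275 to 750 mm from the base axis. Payload 10.2 kg.
Tool frame: the origin (TCP) lies midway between the tips of the shut fingers; the grasp point (between the pads) lies 19 mm behind it; z points along the fingers, y is the line along which they close (so a half turn about z gives the same grasp; the last joint's range is limited). The gripper opens to 85 mm and grips with 20 to 120 N. Pads are 22 mm wide; open, the fingers measure 114 mm over their backs; the gripper's body (76 mm by 85 mm) begins 54 mm behind the grasp point. The pads swing forward as they close: fully open they stand 13 mm farther back than shut.
Start: joints at [-1.454, 0.313, 1.498, -0, 1.331, -0.223], TCP at [174.969, -494.992, 194.694] pointing down, gripper open.
Joint ranges: [-2.94, 2.94], [-0.97, 2.17], [0.19, 2.56], [-1.23, 4.37], [0.02, 3.11], [-2.88, 2.88]. Speed limits (rad/s): [2.39, 2.39, 3.01, 3.14, 3.14, 3.14].

INTERFACE

Orientations are given as a unit quaternion [w, x, y, z].
In Python, from rig import sense, capture, finish_job, find_in, place_of gives the robot as it stands. The module is installed in compiled form; this text tells all that it offers.
- The arm moves only by the shell command python3 -m jog 'ROWS' [FORCE]. ROWS is JSON, a list of rows, each an object of numbers: "tx", "ty", "tz": the shift along the tool's x, y, z in mm; "ax", "ay", "az": the turn, a rotation vector about the tool's x, y, z in rad; "jaw": the closure, from -1 (fully open) to 1 (shut), so that 0 is half open. In form: [{"tx": .., "ty": .., "tz": .., "ax": .., "ay": .., "az": .., "jaw": ..}, ...]. A call has 1 to 5 rows; each row shifts and turns the commanded pose from where the row before left it, along the tool's axes as they then stand; what a row does not reach is not made up. A row lasts 1/8 s, in which the tool goes at most 62.5 mm and 10.7 degrees, less where a joint would pass 70% of its speed; a pose out of reach is approached as far as the arm can. A call with a gripper value outside its range is refused whole. The fingers move at their own pace and stop on an object; FORCE is the grip in N (left out, the last holds). Time passes only in rows, so rows that do not move let the fingers close. It gives the time, the measured TCP pose, the force, the opening and the grip force at its end, in the units of the state.
- sense(): the state, without advancing time (a new reading comes with each control period).
- capture(name): name is "side" or "top" or "wrist"; returns a dict with "color" (384x512x3 uint8, red, green, blue), "depth" (384x512 float32, mm along the optical axis (not along the pixel's ray), 0 where there is no reading), "fx", "fy", "cx", "cy" (pixels), "camera_from_world" (4x4, takes a point from world to camera coordinates); the wrist camera has in their place "mount" (4x4, takes a point from camera to tool coordinates, whose origin is the TCP and whose axes are the flange's). Camera axes: x right, y up, looking along -z (the intrinsics and any distortion apply to the point x, -y, -z); pixel columns grow to the right and rows downward; lengths in mm; the calibration is good to about 2 mm. The wrist camera is an equidistant fisheye: a pixel r from the principal point sees the ray r / f radians off the axis. A picture is of the moment at which its call begins: read the wrist's pose just before it.
- finish_job(): hands the job in; it is judged then, once.
Trained networks look in the newest picture that a camera, given by its name, has taken for a name from the list of things; names that differ only in an ending like _2 or _b are one class to them, and where a whole thing is asked for, a point or a joint stands for the part that bears it (a point fixed in the world has none). Each returns a list of dicts, best first, with "conf" (0 to 1); they miss things now and then, are a little off and sometimes report something else, mostly with a low value. They report only what shows in the picture. A call takes as long as a camera call. They do not tell look-alikes from the thing itself.
- find_in(query, camera): "centre" ([column, row] in pixels, amid what is visible of it).
- place_of(query, camera): "centre" ([column, row] in pixels: a listed point, or the origin of a listed thing).
The state is a dict: "time_s": time; "joints": joint angles; "dq": joint speeds; "tau": joint torques, N m; "eef_pos": TCP position; "ee_rot": TCP orientation; "force": force on the tool from outside, world axes, zero at the start; "wrist_torque": the same for the moment, N m; "grip_width": opening from 0.0 (shut) to 1.0 (fully open); "grip_force": force on a finger pad.
Only numpy, scipy, OpenCV 4.12 (cv2) and the standard library are available. Lean on these libraries where they do the work, as an engineer would, in place of code of your own. Each camera call takes 0.05 s, during which the arm holds its last target. There are 200 camera calls.

TASK

Get the little wooden cabinet ready for work: with the flap still up, pull both slide-out supports below it fully out to their stops, then take the flap by its knob and lower it gently, in hand all the way, until you feel it come to rest on the supports. Do not let it fall and do not press it down hard; leave the flap lying on the drawn-out supports, with the two small bottles either side of the cabinet still standing where they are.

Things in the scene. Friction and masses are not known exactly. Their poses are not given: they have to be found in the camera images.
- cabinet: Small dark-wood drop-front cabinet, fixed, 150 deep (x) x 200 wide (y) x 255 high. Origin: centre of its underside, on the bench top; own x points from its front to its back, z up, +y = the left side for one facing its front. Front face: plane x = -75 mm. The upright flap closes the front from z = 115 to 265 mm; the roof behind it is 255 mm high.
- hinge (a point): Middle of the flap's hinge line, fixed on the cabinet at (-75, 0, 115) mm, axes as the cabinet's; the line runs along y. The flap is 150 mm long from it, 178 wide, 12 thick, about 0.4 kg; upright, it lies 0 to 12 mm behind the front face. Hinge friction holds it only within about 0.15 rad of upright; let go beyond that, it falls.
- flap (a joint): Turn of the flap in rad: 0 = upright, 1.571 = level; grows as its top comes forward (cabinet -x) and down. On the drawn-out supports it comes to rest somewhere between 1.57 and 1.63, as their height varies unmeasured, so the landing must be felt; without them it would hang down to 1.95.
- flap_knob (a point): Centre of the brass ball knob (ball 20 mm, neck 9 mm thick) standing on the middle of the flap's free edge, 38 mm beyond the edge: 188 mm from the hinge line along the flap, 6 mm behind the flap's outer face. Flap upright: cabinet (-69, 0, 303) mm. Pinched across cabinet y, the ball pivots between the pads while the flap turns.
- support_left (a joint): Draw of the left slide-out support in m: 0 = its front end flush with the cabinet front, 0.095 = at its stop. It slides along cabinet -x with about 4 N of friction and stays where left. A wooden bar 16 wide, 30 high, 145 long, on its front end a brass ball knob (ball 20 mm, neck 9 mm thick), ball centre 38 mm in front of the end.
- support_right (a joint): The same for the right support.
- slot_left (a point): Fixed point on the cabinet at (-75, +75, 100) mm, axes as the cabinet's: where the left support comes out. At draw q its knob's ball centre is 38 mm + q in front of this point (cabinet -x) and 0 to 5 mm below it: the height is the same for both supports, but varies and is not measured. The bar's top is 15 mm above the ball centre.
- slot_right (a point): The same for the right support, at cabinet (-75, -75, 100) mm. The upright flap stands right above the support knobs, so a gripper pointing straight down may meet it: lean the wrist back, away from the cabinet, by about 20 to 40 degrees.
- dropper_bottle: White dropper bottle, 27 mm across, 80 high, standing to the left of the cabinet. Origin at the centre of its base. To be left standing.
- ink_bottle: Small green bottle with dark green cap, 35 mm across, 40 high, standing close to the right side of the cabinet. Origin at the centre of its base. To be left standing.
- black_tin: Flat black tin, 66 mm across, 18 high, lying on the bench in front of the cabinet where the flap comes down above it; it is not in the way and may stay. Origin at the centre of its base.
There are look-alikes about, which are no part of the job. What is shaped like the ink_bottle but orange or yellow is not meant.

How it is judged (in metres and radians):
On the way, in this order (a step that is already met when the one before it is completed fails the run):
1. both supports are drawn out to their stops while the flap is still up (value of joint each of support_left, support_right above 0.088 m and value of joint flap below 0.35 rad), for 0.2 s.
2. the flap has come down onto the supports (value of joint each of support_left, support_right above 0.088 m and value of joint flap between 1.55 and 1.66 rad), for 0.2 s.
At the end, for the whole second after the job is handed in: Both supports are drawn out (more than 88 of 95 mm) and the flap lies at rest on them (1.55 to 1.66 rad from upright), let go; the two bottles stand within 30 mm of where they stood (all of step 2 and velocity of joint flap between -0.05 and 0.05 rad/s and distance of each of dropper_bottle, ink_bottle from where it was at the start of the episode below 0.03 m and angle between each of dropper_bottle, ink_bottle's own z axis and vertical below 0.3 rad); the robot touches nothing.
It fails at once if the flap is lowered (past 0.35 rad) while a support is not drawn out (value of joint flap above 0.35 rad and not (value of joint each of support_left, support_right above 0.088 m)).
It fails at once if the flap falls or is slammed down (turns faster than 1.5 rad/s) (velocity of joint flap above 1.5 rad/s).
It fails at once if the flap is forced down on the supports (more than 40 N on one of them) (contact force between flap_c0 and support_left_c0 above 40 N or contact force between flap_c0 and support_right_c0 above 40 N).
It fails at once if the dropper bottle or the small green bottle is knocked over or moved by more than 30 mm (distance of any of dropper_bottle, ink_bottle from where it was at the start of the episode above 0.03 m or angle between any of dropper_bottle, ink_bottle's own z axis and vertical above 0.5 rad).
It also fails if it takes over 64 s, if anything falls off the work surface, if the arm or the gripper's body presses on something with over 40 N, if the wrist force passes 120 N, or if a joint passes its speed limit or range.

## Working session

There is one attempt and no reset: what is moved stays moved. The work goes in short steps, Python scripts to look and compute and a shell command to move; the robot and the scene stay as the last step left them, time stands still between calls to the robot, and variables do not carry over. Pictures are saved under pics/ and viewed, at most 10 in all, crops included, and the job is handed in when it is done.

```bash
mkdir -p pics; cat > h.py <<'E'
import numpy as np, cv2
from rig import *
def unproj(c,u,v,d=None,win=2):
    # world point from side/top pixel with depth
    u0,v0=int(round(u)),int(round(v))
    if d is None:
        p=c["depth"][max(v0-win,0):v0+win+1,max(u0-win,0):u0+win+1]; p=p[p>0]; d=np.median(p)
    pc=np.array([(u-c["cx"])/c["fx"]*d,-(v-c["cy"])/c["fy"]*d,-d,1])
    return (np.linalg.inv(c["camera_from_world"])@pc)[:3]
E
python3 - <<'E'
from h import *
ims=[]
for n in("top","side"):
    c=capture(n); cv2.imwrite(f"pics/{n}0.png",c["color"][:,:,::-1]); np.save(f"pics/{n}0.npy",c,allow_pickle=True)
    print(n,c["fx"],c["fy"],c["cx"],c["cy"],[k for k in c], (-c["camera_from_world"][:3,:3].T@c["camera_from_world"][:3,3]).round())
    for q in("cabinet","hinge","flap_knob","slot_left","slot_right","dropper_bottle","ink_bottle","black_tin"):
        for r in place_of(q,n)[:2]:
            u,v=r["centre"]
            try: w=unproj(c,u,v).round()
            except Exception as e: w=None
            print(q,round(r["conf"],2),np.round(r["centre"],1),w)
print(sense())
E
```

```text
top 432.270585074429 432.270585074429 264.8526732774384 190.82950425050853 ['color', 'depth', 'fx', 'fy', 'cx', 'cy', 'camera_from_world'] [-235.   90. 1375.]
cabinet 0.88 [237.6 180.9] [586. 277. 116.]
hinge 0.74 [245.1 179.3] [599. 252. 110.]
flap_knob 0.65 [243.1 146.2] [590. 251. 309.]
slot_left 0.61 [222.8 187.1] [557. 325. 110.]
slot_right 0.98 [264.4 174. ] [628. 187. 112.]
dropper_bottle 0.59 [187.3 190.8] [586. 471.  14.]
ink_bottle 0.64 [243.7 235.2] [430. 237.  12.]
ink_bottle 0.63 [204.4 270.5] [282. 347.  18.]
black_tin 0.61 [246.4 210.6] [527. 241.  16.]
side 473.7865605916002 473.7865605916002 264.97242441407474 199.66002236433852 ['color', 'depth', 'fx', 'fy', 'cx', 'cy', 'camera_from_world'] [ 176. -570. 1159.]
cabinet 0.93 [291.9 182.7] [622. 205. 120.]
cabinet 0.39 [297.8 191.4] [627. 177. 109.]
hinge 0.56 [276.1 176.5] [595. 254. 111.]
slot_left 0.87 [256.9 168.1] [560. 312. 107.]
slot_left 0.35 [258.1 208.2] [527. 238.  16.]
slot_right 0.75 [296.3 190.9] [623. 179. 110.]
dropper_bottle 0.73 [288.3 181. ] [616. 216. 119.]
dropper_bottle 0.61 [242.1 152.1] [578. 474.  19.]
ink_bottle 0.67 [231.5 217.7] [438. 234.  24.]
ink_bottle 0.57 [314.3 238. ] [630.  72.   7.]
black_tin 0.69 [255.5 208.4] [520. 242.  13.]
{'time_s': 0.9, 'joints': array([-1.45438592e+00,  3.12916854e-01,  1.49770505e+00, -1.58449869e-05,
        1.33099597e+00, -2.23420870e-01]), 'dq': array([ 0.00076858, -0.00025875, -0.00039074, -0.00149094, -0.00066751,
        0.00015587]), 'tau': array([-1.77576054e-03, -4.12169087e+01, -2.59894592e+01, -2.86898658e-04,
        5.56550567e-04,  5.73716008e-06]), 'eef_pos': array([ 174.97149128, -494.98858517,  194.6836446 ]), 'ee_rot': array([-1.30047224e-05,  9.85598717e-01,  1.69101059e-01, -7.01031435e-06]), 'force': array([ 0.10275154, -0.08218995,  0.34344055]), 'wrist_torque': array([ 0.01061285, -0.02552518,  0.01477913]), 'grip_force': 0.0, 'grip_width': 0.9974015686719224}
```

View pics/top0.png

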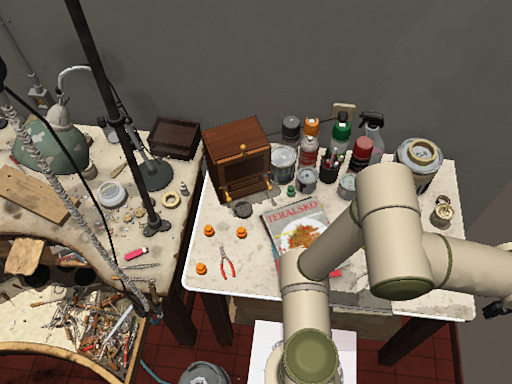

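View pics/side0.png

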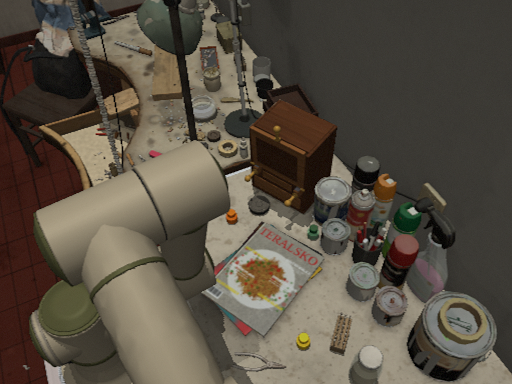

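The top view shows the cabinet (columns 203–272, rows 118–203) with the flap knob at (243,147) and support knobs near (227,187) and (268,175). The green ink bottle is at about (291,190) and the white dropper bottle at (183,188). The side view shows the green bottle at (313,231) and the tin at (259,205). The networks' `ink_bottle` hits in the top view are orange look-alikes.

```bash
cat >> h.py <<'E'
def cloud(c):
    v,u=np.mgrid[:384,:512]; d=c["depth"].astype(float)
    pc=np.stack([(u-c["cx"])/c["fx"]*d,-(v-c["cy"])/c["fy"]*d,-d,np.ones_like(d)],-1)
    return (pc@np.linalg.inv(c["camera_from_world"]).T)[...,:3]
def proj(c,p):
    q=c["camera_from_world"]@np.append(p,1); return np.array([c["cx"]-c["fx"]*q[0]/q[2],c["cy"]+c["fy"]*q[1]/q[2]])
E
python3 - <<'E'
from h import *
from scipy.optimize import least_squares
allp=[]
for n in("top","side"):
    c=np.load(f"pics/{n}0.npy",allow_pickle=True).item(); P=cloud(c); c["P"]=P
    m=(P[...,2]>246)&(P[...,2]<264)&(abs(P[...,0]-660)<150)&(abs(P[...,1]-290)<160)&(c["depth"]>0)
    lab=cv2.connectedComponents(m.astype(np.uint8))
    k=np.argmax(np.bincount(lab[1][m]));m=lab[1]==k
    pts=P[m]; r=cv2.minAreaRect(pts[:,:2].astype(np.float32)); print(n,len(pts),"z",np.median(pts[:,2]),r, cv2.boxPoints(r).round().tolist())
    # front flap plane: points in band z 130..240 in front
    m=(P[...,2]>130)&(P[...,2]<235)&(abs(P[...,0]-600)<60)&(abs(P[...,1]-250)<90)
    q=P[m]; q=q[:,:2]
    for _ in range(4):
        mu=q.mean(0);U,S,V=np.linalg.svd(q-mu,full_matrices=False); q=q[abs((q-mu)@V[1])<4]
    print("front",len(q),mu.round(1),V[0].round(3),"yaw of normal deg",np.degrees(np.arctan2(V[0][0],-V[0][1]))%180)
    # tall things on path
    g=P[(P[...,0]>150)&(P[...,0]<900)&(P[...,1]<150)&(P[...,1]>-500)&(P[...,2]>90)&(P[...,0]>300)]
    for x in range(300,900,100):
        print(x,[ (lambda s:int(s[:,2].max()) if len(s)>5 else 0)(g[(g[:,0]>=x)&(g[:,0]<x+100)&(g[:,1]>=y)&(g[:,1]<y+100)]) for y in range(-500,150,100)])
    # brass blobs
    hsv=cv2.cvtColor(c["color"],cv2.COLOR_RGB2HSV)
    b=((hsv[...,0]>13)&(hsv[...,0]<30)&(hsv[...,1]>110)&(hsv[...,2]>110)).astype(np.uint8)
    N,L,st,ce=cv2.connectedComponentsWithStats(b)
    for i in range(1,N):
        if st[i,4]>4:
            w=np.median(P[L==i],0)
            if abs(w[0]-600)<150 and abs(w[1]-250)<160: print("brass",ce[i].round(1),st[i].tolist(),w.round())
E
```

```text
top 2131 z 254.45495739397938 ((658.228271484375, 288.0450439453125), (164.27590942382812, 201.43197631835938), 28.391220092773438) [[538.0, 338.0], [634.0, 160.0], [778.0, 238.0], [683.0, 416.0]]
front 752 [590.4 255.4] [-0.469  0.883] yaw of normal deg 27.986095194187754
300 [0, 0, 0, 678, 0, 0, 0]
400 [0, 0, 0, 0, 0, 0, 0]
500 [0, 136, 0, 0, 0, 0, 0]
600 [162, 188, 0, 0, 138, 126, 124]
700 [167, 192, 248, 277, 215, 213, 214]
800 [678, 675, 665, 656, 650, 640, 632]
brass [242.5 146.4] [240, 144, 6, 6, 28] [589. 253. 309.]
brass [241.2 153.8] [240, 152, 3, 4, 8] [591. 257. 267.]
brass [268.9 185.3] [266, 180, 7, 10, 38] [587. 167. 101.]
brass [219.8 187.4] [219, 187, 3, 2, 5] [552. 334. 116.]
brass [227.5 196.7] [225, 191, 7, 11, 43] [523. 304. 100.]
side 2691 z 254.58689921532334 ((657.7442626953125, 286.46051025390625), (165.70677185058594, 203.04595947265625), 28.387033462524414) [[537.0, 336.0], [633.0, 158.0], [779.0, 237.0], [682.0, 415.0]]
front 1042 [595.7 244.8] [ 0.484 -0.875] yaw of normal deg 28.974081434803228
300 [0, 0, 0, 678, 679, 241, 0]
400 [0, 0, 0, 0, 0, 0, 0]
500 [0, 138, 134, 0, 0, 0, 0]
600 [163, 189, 163, 0, 139, 122, 124]
700 [190, 191, 256, 279, 214, 211, 211]
800 [161, 295, 479, 661, 738, 709, 660]
brass [263.1 132.4] [251, 126, 25, 13, 39] [573. 294. 265.]
brass [276.5 127.7] [274, 126, 6, 5, 23] [591. 249. 310.]
brass [283.6 142.8] [281, 141, 6, 5, 14] [605. 231. 265.]
brass [289.9 145.9] [288, 144, 5, 5, 12] [615. 214. 264.]
brass [299.4 150.4] [294, 147, 11, 7, 20] [629. 187. 265.]
brass [248.9 175.7] [245, 171, 9, 9, 31] [525. 299. 103.]
brass [288.8 200.5] [285, 196, 9, 9, 38] [586. 162. 103.]
brass [255.7 252.6] [253, 251, 7, 4, 10] [452.  95.  20.]
```

```bash
cat >> h.py <<'E'
from scipy.spatial.transform import Rotation as Ro
YAW=np.radians(28.0); U=np.array([np.cos(YAW),np.sin(YAW),0]); V=np.array([-U[1],U[0],0]); Z=np.array([0,0,1.]); H=np.array([592.,252,115])
def Rt(lean):  # tool axes as columns; x_t toward cabinet, leaned back by 'lean' deg
    a=np.radians(lean); z=np.sin(a)*U-np.cos(a)*Z; y=-V; return np.stack([np.cross(y,z),y,z],1)
def R(s): w,x,y,z=s["ee_rot"]; return Ro.from_quat([x,y,z,w]).as_matrix()
def go(ball,lean,s=None):
    "tool-frame shift to put the grasp point at ball (present orientation axes, after turning), and turn to lean"
    s=s or sense(); Rc=R(s); Rg=Rt(lean)
    print("turn",Ro.from_matrix(Rc.T@Rg).as_rotvec().round(3),"shift after turn",(Rg.T@(ball+19*Rg[:,2]-s["eef_pos"])).round(1),
      "shift in present axes",(Rc.T@(ball+19*Rc[:,2]-s["eef_pos"])).round(1),"grasp pt",(s["eef_pos"]-19*Rc[:,2]).round(1))
E
J='python3 -m jog'
$J '[{"tx":33,"ty":-41,"tz":-13},{"tx":33,"ty":-41,"tz":-13},{"tx":33,"ty":-41,"tz":-13},{"tx":33,"ty":-41,"tz":-13},{"tx":33,"ty":-41,"tz":-13}]'
$J '[{"tx":33,"ty":-41},{"tx":33,"ty":-41},{"tx":33,"ty":-41},{"tx":33,"ty":-41},{"tx":33,"ty":-41}]'
$J '[{"tx":33,"ty":-41},{"tx":33,"ty":-41},{"tx":33,"ty":-41},{"tx":33,"ty":-41},{"tx":33,"ty":-41}]'
python3 - <<'E'
from h import *
print(sense()["joints"].round(2)); go(H-38*U+75*V-17.5*Z,30)
E
```

```text
[-1.45  0.31  1.5  -0.    1.33 -0.22]
turn [ 0.039  0.523 -0.145] shift after turn [ 541.1 -538.8  443.6] shift in present axes [ 593.5 -633.8  116.2] grasp pt [ 175.  -495.   213.7]schema error: expected keys tx, ty, tz, ax, ay, az, jaw
schema error: expected keys tx, ty, tz, ax, ay, az, jaw
schema error: expected keys tx, ty, tz, ax, ay, az, jaw
```

```bash
J='python3 -m jog'
$J '[{"tx":33,"ty":-41,"tz":-13,"ax":0,"ay":0,"az":0,"jaw":-1},{"tx":33,"ty":-41,"tz":-13,"ax":0,"ay":0,"az":0,"jaw":-1},{"tx":33,"ty":-41,"tz":-13,"ax":0,"ay":0,"az":0,"jaw":-1},{"tx":33,"ty":-41,"tz":-13,"ax":0,"ay":0,"az":0,"jaw":-1},{"tx":33,"ty":-41,"tz":-13,"ax":0,"ay":0,"az":0,"jaw":-1}]'
$J '[{"tx":33,"ty":-41,"tz":0,"ax":0,"ay":0,"az":0,"jaw":-1},{"tx":33,"ty":-41,"tz":0,"ax":0,"ay":0,"az":0,"jaw":-1},{"tx":33,"ty":-41,"tz":0,"ax":0,"ay":0,"az":0,"jaw":-1},{"tx":33,"ty":-41,"tz":0,"ax":0,"ay":0,"az":0,"jaw":-1},{"tx":33,"ty":-41,"tz":0,"ax":0,"ay":0,"az":0,"jaw":-1}]'
$J '[{"tx":33,"ty":-41,"tz":0,"ax":0,"ay":0,"az":0,"jaw":-1},{"tx":33,"ty":-41,"tz":0,"ax":0,"ay":0,"az":0,"jaw":-1},{"tx":33,"ty":-41,"tz":0,"ax":0,"ay":0,"az":0,"jaw":-1},{"tx":33,"ty":-41,"tz":0,"ax":0,"ay":0,"az":0,"jaw":-1},{"tx":33,"ty":-41,"tz":0,"ax":0,"ay":0,"az":0,"jaw":-1}]'
python3 - <<'E'
from h import *
print(sense()["joints"].round(2)); go(H-38*U+75*V-17.5*Z,30)
E
```

```text
time_s: 1.52
eef_pos: [262.4, -245.1, 260.2]
ee_rot: [0.0, 0.986, 0.169, 0.0]
force: [1.2, -0.1, 0.3]
grip_width: 0.999
grip_force: 0.0
time_s: 2.15
eef_pos: [349.7, 3.3, 260.0]
ee_rot: [0.0, 0.986, 0.169, 0.0]
force: [1.0, 0.1, -0.7]
grip_width: 1.0
grip_force: 0.0
time_s: 2.78
eef_pos: [437.0, 251.7, 259.7]
ee_rot: [0.0, 0.986, 0.169, 0.0]
force: [0.9, -0.6, -0.4]
grip_width: 1.0
grip_force: 0.0
[ 0.29  0.23  1.44 -0.    1.47  1.52]
turn [ 0.039  0.522 -0.145] shift after turn [  4.6  -2.5 209. ] shift in present axes [ 97.5 -17.1 181.3] grasp pt [437.  251.7 278.7]
```

```bash
J='python3 -m jog'
$J '[{"tx":0,"ty":0,"tz":0,"ax":0.01,"ay":0.13,"az":-0.036,"jaw":-0.3},{"tx":0,"ty":0,"tz":0,"ax":0.01,"ay":0.13,"az":-0.036,"jaw":-0.3},{"tx":0,"ty":0,"tz":0,"ax":0.01,"ay":0.13,"az":-0.036,"jaw":-0.3},{"tx":0,"ty":0,"tz":0,"ax":0.01,"ay":0.13,"az":-0.036,"jaw":-0.3},{"tx":0,"ty":0,"tz":60,"ax":0,"ay":0,"az":0,"jaw":-0.3}]'
python3 - <<'E'
from h import *
s=sense(); go(H-38*U+75*V-17.5*Z,30,s)
c=capture("wrist"); cv2.imwrite("pics/w1.png",c["color"][:,:,::-1]); np.save("pics/w1.npy",(s,c),allow_pickle=True)
print(c["fx"],c["cx"],c["cy"],c["mount"].round(3).tolist())
for q in("slot_left","support_left","slot_right","support_right","flap_knob","hinge"):
    for f in(place_of,find_in):
        try: print(q,f.__name__,[(round(r["conf"],2),np.round(r["centre"],1).tolist()) for r in f(q,"wrist")[:2]])
        except Exception as e: print(q,e)
E
```

```text
time_s: 3.4
eef_pos: [463.9, 263.8, 212.8]
ee_rot: [-0.063, 0.936, 0.233, 0.256]
force: [1.2, 0.3, -0.1]
grip_width: 0.65
grip_force: 0.0
turn [ 0.003 -0.011 -0.001] shift after turn [  2.6  -4.5 153.6] shift in present axes [  1.2  -4.8 153.6] grasp pt [455.3 259.3 229.1]
297.3186396354542 257.5043537375625 187.29215604215634 [[0.001, 0.964, 0.264, 65.507], [1.0, -0.001, -0.0, 0.189], [-0.0, 0.264, -0.964, -179.157], [0.0, 0.0, 0.0, 1.0]]
slot_left call [(0.93, [253.7, 130.4])]
slot_left call [(0.71, [331.6, 72.4])]
support_left it knows: black_tin, cabinet, dropper_bottle, flap_knob, hinge, ink_bottle, slot_left, slot_right
support_left call [(0.93, [254.5, 153.2])]
slot_right call [(0.9, [380.3, 132.9])]
slot_right call [(0.76, [328.6, 70.2])]
support_right it knows: black_tin, cabinet, dropper_bottle, flap_knob, hinge, ink_bottle, slot_left, slot_right
support_right call [(0.57, [379.3, 153.0])]
flap_knob call []
flap_knob call [(0.65, [335.2, 66.9])]
hinge call [(0.65, [326.1, 128.0])]
hinge call [(0.78, [330.8, 71.5])]
```

View pics/w1.png

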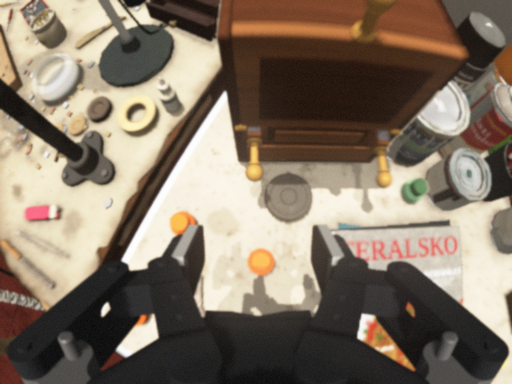

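The wrist view shows the left support ball at (254,172), the right one at (383,178), the flap knob neck near (372,15), and the tin at (288,197).

```bash
cat >> h.py <<'E'
def wray(c,u,v):
    p=np.array([u-c["cx"],v-c["cy"]]); r=np.hypot(*p); t=r/c["fx"]
    d=np.array([*(p/r*np.sin(t)),np.cos(t)]) if r>0 else np.array([0,0,1.]); return np.array([d[0],-d[1],-d[2]])
def wpt(s,c,u,v,extra=0,win=1,depth=None):
    "world point at wrist pixel, pushed 'extra' mm on along the ray"
    d=wray(c,u,v); u0,v0=int(round(u)),int(round(v)); p=c["depth"][v0-win:v0+win+1,u0-win:u0+win+1]; p=p[p>0]
    D=np.median(p) if depth is None else depth
    pc=d*(D/-d[2]+extra); pt=(c["mount"]@np.append(pc,1))[:3]; return R(s)@pt+s["eef_pos"]
def cab(w): d=w-H; return np.array([d@U-75,d@V,w[2]])
E
python3 - <<'E'
from h import *
s,c=np.load("pics/w1.npy",allow_pickle=True)
for n,u,v,e in(("L",254,172,10),("R",383,178,10),("slotL",253.7,130.4,0),("slotR",380.3,132.9,0),("hinge",326.1,128,0)):
    w=wpt(s,c,u,v,e); print(n,w.round(1),"cab",cab(w).round(1))
hsv=cv2.cvtColor(c["color"],cv2.COLOR_RGB2HSV); print(hsv[172,254],hsv[178,383],hsv[165,254])
for u0,v0 in((254,172),(383,178)):
    print(c["depth"][v0-14:v0+15:2,u0].round().tolist(),c["depth"][v0,u0-14:u0+15:2].round().tolist())
E
```

```text
L [520.3 297.3  95.8] cab [-117.    73.7   95.8]
R [584.3 164.3  94.9] cab [-123.   -73.8   94.9]
slotL [557.6 317.5 111. ] cab [-74.6  74.  111. ]
slotR [626.4 190.  111. ] cab [-73.7 -70.9 111. ]
hinge [598.3 248.9 111.8] cab [-70.9  -5.7 111.8]
[ 23 133 250] [ 21 137 244] [ 19 146 232]
[320.0, 319.0, 316.0, 316.0, 313.0, 310.0, 310.0, 310.0, 311.0, 311.0, 312.0, 315.0, 320.0, 417.0, 416.0] [423.0, 421.0, 421.0, 315.0, 312.0, 311.0, 311.0, 310.0, 309.0, 311.0, 313.0, 315.0, 422.0, 421.0, 423.0]
[320.0, 319.0, 320.0, 316.0, 317.0, 314.0, 312.0, 311.0, 311.0, 311.0, 313.0, 315.0, 318.0, 416.0, 414.0] [418.0, 421.0, 420.0, 421.0, 420.0, 315.0, 312.0, 311.0, 310.0, 309.0, 309.0, 308.0, 310.0, 421.0, 421.0]
```

```bash
python3 - <<'E'
from h import *
go(np.array([520.5,297.5,96.5]),30)
E
```

```text
turn [-0.     0.001 -0.002] shift after turn [  1.5  -2.7 149.2] shift in present axes [  1.6  -2.7 149.2] grasp pt [454.8 259.5 225. ]
```

```bash
J='python3 -m jog'
$J '[{"tx":1.5,"ty":-2.7,"tz":50,"ax":0,"ay":0,"az":0,"jaw":-0.3},{"tx":0,"ty":0,"tz":50,"ax":0,"ay":0,"az":0,"jaw":-0.3},{"tx":0,"ty":0,"tz":35,"ax":0,"ay":0,"az":0,"jaw":-0.3},{"tx":0,"ty":0,"tz":14,"ax":0,"ay":0,"az":0,"jaw":-0.3},{"tx":0,"ty":0,"tz":0,"ax":0,"ay":0,"az":0,"jaw":-0.3}]'
$J '[{"tx":0,"ty":0,"tz":0,"ax":0,"ay":0,"az":0,"jaw":0.2},{"tx":0,"ty":0,"tz":0,"ax":0,"ay":0,"az":0,"jaw":1},{"tx":0,"ty":0,"tz":0,"ax":0,"ay":0,"az":0,"jaw":1},{"tx":0,"ty":0,"tz":0,"ax":0,"ay":0,"az":0,"jaw":1},{"tx":0,"ty":0,"tz":0,"ax":0,"ay":0,"az":0,"jaw":1}]' 40
python3 - <<'E'
from h import *
go(np.array([520.5,297.5,96.5]),30)
E
```

```text
time_s: 4.58
eef_pos: [528.4, 301.8, 79.3]
ee_rot: [-0.063, 0.938, 0.233, 0.25]
force: [0.2, 0.5, 0.1]
grip_width: 0.651
grip_force: 0.0
time_s: 5.2
eef_pos: [528.4, 301.8, 79.3]
ee_rot: [-0.063, 0.938, 0.233, 0.25]
force: [-0.1, 0.2, -0.5]
grip_width: -0.001
grip_force: 0.0
turn [-0.001  0.002 -0.002] shift after turn [ 0.9  0.1 -0.4] shift in present axes [ 0.8  0.1 -0.4] grasp pt [520.  297.3  95.7]
```

```bash
python3 - <<'E'
from h import *
s=sense();c=capture("wrist"); np.save("pics/w2.npy",(s,c),allow_pickle=True)
b=capture("side")
a=c["color"][60:260,140:420]; d=b["color"][120:240,190:360]
print(a.shape)
im=np.hstack([cv2.resize(a,(400,286)),cv2.resize(d,(400,286))]); cv2.imwrite("pics/w2.png",im[:,:,::-1])
print(s["force"],s["grip_width"])
E
```

```text
(200, 280, 3)
[-0.07650145  0.17105254 -0.5294373 ] -0.0010561456986711466
```

View pics/w2.png

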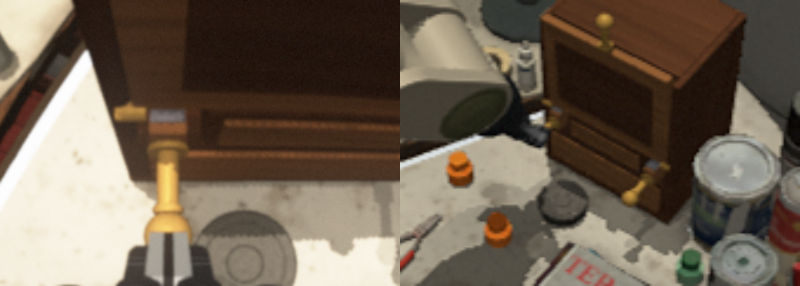

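The left half is the wrist view: the ball sits just ahead of the shut fingertips, at about (255,219) in the full picture, still in place. The grasp was too near the robot. The side crop shows the cabinet undisturbed.

```bash
python3 - <<'E'
from h import *
s,c=np.load("pics/w2.npy",allow_pickle=True)
hsv=cv2.cvtColor(c["color"],cv2.COLOR_RGB2HSV).astype(int)
b=(hsv[...,0]>15)&(hsv[...,0]<30)&(hsv[...,1]>90)&(hsv[...,2]>120)
for v in range(140,240,4):
    x=np.where(b[v,220:300])[0]+220
    if len(x): u=int(np.median(x)); w=wpt(s,c,u,v,0,0); print(v,x.min(),x.max(),c["depth"][v,u].round(),w.round(1),cab(w).round(1))
print("grasp pt cab",cab(s["eef_pos"]-19*R(s)[:,2]))
E
```

```text
140 220 241 163.0 [551.3 330.9 116.2] [-73.9  88.7 116.2]
160 247 267 171.0 [551.  313.8 106.1] [-82.2  73.8 106.1]
164 254 259 175.0 [550.  313.9 101.6] [-83.   74.4 101.6]
168 251 263 174.0 [548.  312.3 101.5] [-85.5  73.8 101.5]
172 251 263 175.0 [546.2 311.3 100.4] [-87.6  73.8 100.4]
176 250 263 174.0 [543.6 310.6 100.9] [-90.2  74.4 100.9]
180 249 264 173.0 [541.5 309.5 100.6] [-92.6  74.4 100.6]
184 250 264 174.0 [539.9 307.9  99.6] [-94.7  73.8  99.6]
188 249 265 173.0 [537.7 306.8  99.9] [-97.2  73.8  99.9]
192 249 265 172.0 [535.6 305.6 100.1] [-99.6  73.8 100.1]
196 250 265 171.0 [533.4 304.5 100.5] [-102.1   73.8  100.5]
200 250 265 171.0 [531.4 303.4 100. ] [-104.4   73.8  100. ]
204 248 267 168.0 [528.9 302.1 102.6] [-107.2   73.8  102.6]
208 248 268 170.0 [527.6 300.7  99.9] [-109.    73.3   99.9]
212 247 270 165.0 [524.9 299.3 103.6] [-112.    73.3  103.6]
216 243 272 164.0 [522.6 298.7 104.1] [-114.3   73.8  104.1]
220 242 273 162.0 [520.4 297.6 105.8] [-116.8   73.8  105.8]
224 241 274 146.0 [516.7 295.5 121.5] [-121.1   73.8  121.5]
228 242 273 140.0 [514.3 294.3 127.3] [-123.8   73.8  127.3]
grasp pt cab [-117.28072306   73.83330936   95.72795022]
```

```bash
python3 - <<'E'
from h import *
s,c=np.load("pics/w2.npy",allow_pickle=True); Rm=R(s)
for v in range(214,262,4):
    print(v,[ (Rm.T@(wpt(s,c,u,v,0,0)-s["eef_pos"])).round().astype(int).tolist() for u in (235,245,257,269,279)])
im=cv2.resize(c["color"][150:300,180:340],None,fx=4,fy=4,interpolation=cv2.INTER_CUBIC); cv2.imwrite("pics/w2b.png",im[:,:,::-1])
E
```

```text
214 [[-29, -20, 75], [7, -7, -21], [8, 0, -25], [6, 7, -21], [-29, 20, 75]]
218 [[-32, -20, 73], [5, -7, -24], [7, 0, -27], [5, 7, -24], [-33, 20, 74]]
222 [[-36, -20, 72], [3, -7, -26], [4, 0, -27], [4, 7, -26], [-36, 20, 72]]
226 [[-39, -20, 70], [10, -6, -46], [9, 0, -46], [9, 6, -45], [-33, 19, 55]]
230 [[-42, -20, 68], [10, -6, -51], [10, 0, -52], [10, 6, -51], [-35, 19, 52]]
234 [[6, -11, -47], [10, -5, -57], [9, 0, -55], [10, 5, -56], [6, 11, -47]]
238 [[6, -10, -52], [10, -5, -60], [9, 0, -59], [9, 5, -60], [6, 10, -52]]
242 [[6, -10, -56], [9, -5, -63], [9, 0, -63], [10, 5, -64], [6, 10, -56]]
246 [[6, -10, -60], [10, -5, -68], [10, 0, -68], [10, 5, -68], [6, 10, -60]]
250 [[5, -10, -63], [10, -5, -71], [9, 0, -71], [10, 5, -72], [6, 10, -64]]
254 [[11, -8, -78], [10, -5, -76], [9, 0, -74], [9, 5, -74], [12, 8, -80]]
258 [[12, -8, -82], [10, -4, -80], [7, 0, -74], [11, 5, -80], [12, 8, -82]]
```

View pics/w2b.png

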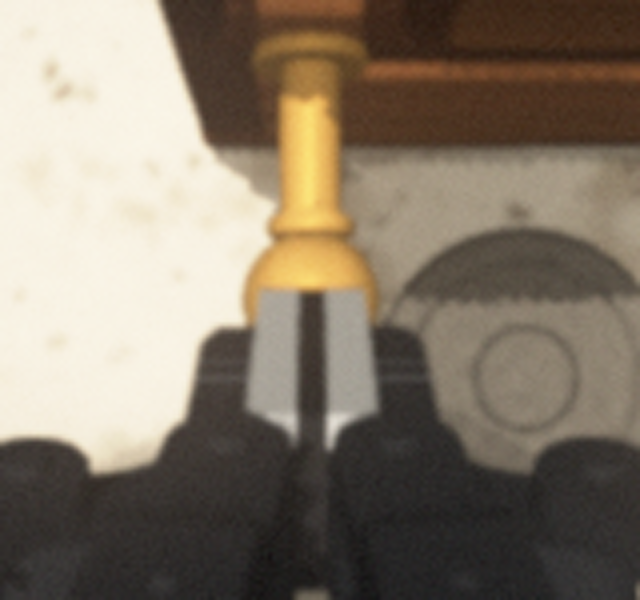

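The shut fingertips stand about 43 mm behind the nominal TCP. They closed above the ball, so the tool has to go about 40 mm further in. I'll open, advance and close again.

```bash
J='python3 -m jog'
$J '[{"tx":0,"ty":0,"tz":0,"ax":0,"ay":0,"az":0,"jaw":-0.3},{"tx":0,"ty":0,"tz":0,"ax":0,"ay":0,"az":0,"jaw":-0.3},{"tx":0,"ty":0,"tz":0,"ax":0,"ay":0,"az":0,"jaw":-0.3},{"tx":0,"ty":0,"tz":20,"ax":0,"ay":0,"az":0,"jaw":-0.3},{"tx":0,"ty":0,"tz":15,"ax":0,"ay":0,"az":0,"jaw":-0.3}]'
$J '[{"tx":0,"ty":0,"tz":0,"ax":0,"ay":0,"az":0,"jaw":-0.3},{"tx":0,"ty":0,"tz":0,"ax":0,"ay":0,"az":0,"jaw":1},{"tx":0,"ty":0,"tz":0,"ax":0,"ay":0,"az":0,"jaw":1},{"tx":0,"ty":0,"tz":0,"ax":0,"ay":0,"az":0,"jaw":1},{"tx":0,"ty":0,"tz":0,"ax":0,"ay":0,"az":0,"jaw":1}]' 40
python3 - <<'E'
from h import *
s=sense();c=capture("wrist"); np.save("pics/w3.npy",(s,c),allow_pickle=True); Rm=R(s)
for v in range(214,262,6):
    print(v,[ (Rm.T@(wpt(s,c,u,v,0,0)-s["eef_pos"])).round().astype(int).tolist() for u in (240,248,257,269,279)])
cv2.imwrite("pics/w3.png",cv2.resize(c["color"][150:300,180:340],None,fx=4,fy=4)[:,:,::-1])
E
```

```text
time_s: 5.92
eef_pos: [544.0, 310.1, 48.2]
ee_rot: [-0.063, 0.938, 0.233, 0.25]
force: [0.3, -0.6, 0.5]
grip_width: 0.649
grip_force: 0.0
time_s: 6.55
eef_pos: [543.7, 310.2, 49.4]
ee_rot: [-0.063, 0.938, 0.233, 0.25]
force: [-4.6, 0.3, 5.6]
grip_width: 0.201
grip_force: 38.9
214 [[-19, -14, 48], [-19, -7, 47], [17, 0, -48], [-19, 10, 48], [-19, 18, 47]]
220 [[-23, -14, 45], [13, -4, -46], [15, 0, -51], [-23, 10, 45], [-23, 18, 45]]
226 [[8, -8, -42], [10, -4, -48], [12, 0, -52], [-27, 10, 42], [9, 11, -45]]
232 [[5, -9, -43], [9, -4, -53], [10, 0, -54], [9, 6, -52], [10, 10, -54]]
238 [[2, -9, -43], [8, -4, -56], [9, 0, -58], [8, 6, -55], [10, 10, -60]]
244 [[5, -8, -56], [6, -4, -59], [7, 0, -60], [6, 5, -58], [10, 9, -67]]
250 [[3, -8, -58], [5, -4, -62], [5, 0, -62], [5, 5, -62], [9, 9, -70]]
256 [[1, -8, -60], [2, -4, -62], [2, 0, -62], [2, 5, -62], [6, 9, -71]]
```

View pics/w3.png

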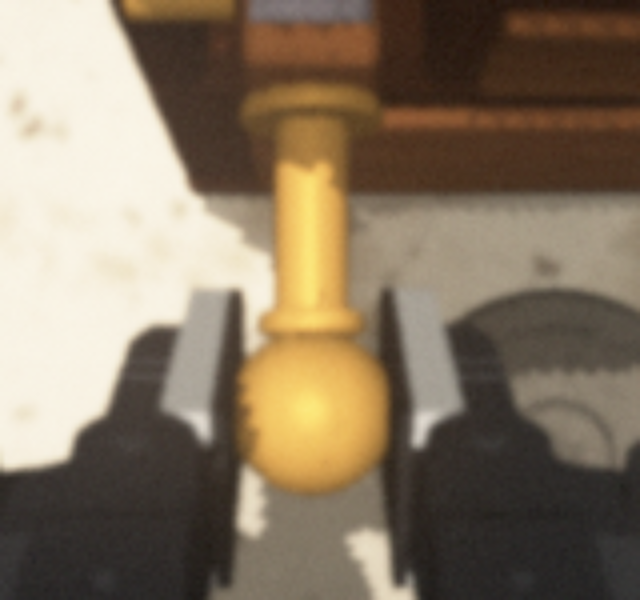

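The picture shows the ball pinched squarely between the pads, at about (258,253) in the full frame. So the effective grasp point is about 52–60 mm behind the reported TCP. Now I'll pull.

```bash
J='python3 -m jog'
$J '[{"tx":-10,"ty":0,"tz":-5.8,"ax":0,"ay":0,"az":0,"jaw":1},{"tx":-17,"ty":0,"tz":-9.8,"ax":0,"ay":0,"az":0,"jaw":1},{"tx":-17,"ty":0,"tz":-9.8,"ax":0,"ay":0,"az":0,"jaw":1},{"tx":-17,"ty":0,"tz":-9.8,"ax":0,"ay":0,"az":0,"jaw":1},{"tx":-15,"ty":0,"tz":-8.7,"ax":0,"ay":0,"az":0,"jaw":1}]'
$J '[{"tx":-3,"ty":0,"tz":-1.7,"ax":0,"ay":0,"az":0,"jaw":1},{"tx":-3,"ty":0,"tz":-1.7,"ax":0,"ay":0,"az":0,"jaw":1},{"tx":0,"ty":0,"tz":0,"ax":0,"ay":0,"az":0,"jaw":1}]'
$J '[{"tx":-3,"ty":0,"tz":-1.7,"ax":0,"ay":0,"az":0,"jaw":1},{"tx":0,"ty":0,"tz":0,"ax":0,"ay":0,"az":0,"jaw":1}]'
python3 -c "
from h import *
s=sense();print(s['force'].round(1),cab(s['eef_pos']).round(1))"
```

```text
time_s: 7.22
eef_pos: [466.5, 268.8, 49.8]
ee_rot: [-0.063, 0.937, 0.233, 0.251]
force: [39.1, 24.0, -13.9]
grip_width: 0.203
grip_force: 40.7
time_s: 7.6
eef_pos: [462.3, 266.5, 50.4]
ee_rot: [-0.063, 0.937, 0.233, 0.252]
force: [15.4, 18.9, -11.6]
grip_width: 0.198
grip_force: 40.9
time_s: 7.85
eef_pos: [460.0, 265.3, 51.6]
ee_rot: [-0.063, 0.937, 0.233, 0.253]
force: [9.3, 15.6, 2.2]
grip_width: 0.202
grip_force: 41.4
[ 9.3 15.6  2.2] [-185.3   73.7   51.6]
```

```bash
J='python3 -m jog'
$J '[{"tx":0,"ty":0,"tz":0,"ax":0,"ay":0,"az":0,"jaw":-0.3},{"tx":0,"ty":0,"tz":0,"ax":0,"ay":0,"az":0,"jaw":-0.3},{"tx":0,"ty":0,"tz":-30,"ax":0,"ay":0,"az":0,"jaw":-0.3},{"tx":0,"ty":0,"tz":-50,"ax":0,"ay":0,"az":0,"jaw":-0.3},{"tx":0,"ty":0,"tz":-50,"ax":0,"ay":0,"az":0,"jaw":-0.3}]'
$J '[{"tx":0,"ty":50,"tz":0,"ax":0,"ay":0,"az":0,"jaw":-0.3},{"tx":0,"ty":50,"tz":0,"ax":0,"ay":0,"az":0,"jaw":-0.3},{"tx":38,"ty":48,"tz":0,"ax":0,"ay":0,"az":0,"jaw":-0.3},{"tx":38,"ty":0,"tz":0,"ax":0,"ay":0,"az":0,"jaw":-0.3},{"tx":0,"ty":0,"tz":0,"ax":0,"ay":0,"az":0,"jaw":-0.3}]'
python3 - <<'E'
from h import *
s=sense(); c=capture("wrist"); t=capture("top"); cv2.imwrite("pics/w4.png",np.hstack([c["color"],cv2.resize(t["color"][110:230,180:320],(448,384))])[:,:800,::-1]); np.save("pics/w4.npy",(s,c),allow_pickle=True)
hsv=cv2.cvtColor(c["color"],cv2.COLOR_RGB2HSV)
b=((hsv[...,0]>15)&(hsv[...,0]<30)&(hsv[...,1]>110)&(hsv[...,2]>150)).astype(np.uint8)
N,L,st,ce=cv2.connectedComponentsWithStats(b)
for i in range(1,N):
    if st[i,4]>60: print(st[i].tolist(),ce[i].round(1))
go(np.array([585,163,96.]),30)
E
```

```text
time_s: 8.48
eef_pos: [398.9, 232.9, 162.5]
ee_rot: [-0.063, 0.938, 0.233, 0.249]
force: [1.1, -1.5, 0.8]
grip_width: 0.65
grip_force: 0.0
time_s: 9.1
eef_pos: [528.9, 133.5, 200.0]
ee_rot: [-0.063, 0.938, 0.233, 0.25]
force: [0.0, 1.0, 0.2]
grip_width: 0.653
grip_force: 0.0
[449, 18, 24, 14, 138] [462.4  25.5]
[249, 139, 19, 41, 447] [258.1 162.9]
[71, 206, 12, 16, 155] [ 76.7 213.6]
[109, 208, 14, 45, 389] [116.4 231.9]
[33, 292, 10, 15, 119] [ 37.4 298.8]
[281, 300, 35, 12, 146] [296.6 306.2]
[227, 305, 16, 6, 62] [232.8 307.1]
turn [-0.002  0.004 -0.002] shift after turn [  5.4   1.6 140.3] shift in present axes [  5.9   1.8 140.3] grasp pt [518.3 129.3 214.9]
```

View pics/w4.png

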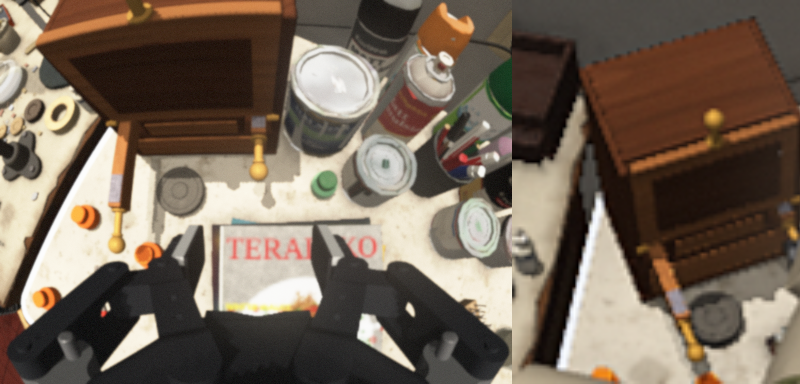

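The left support is drawn out, its ball at (116,243). The right ball is at (258,171), and the green bottle still stands at (324,184).

```bash
python3 - <<'E'
from h import *
s,c=np.load("pics/w4.npy",allow_pickle=True)
for u,v in((258.5,170.5),(116.5,243)):
    w=wpt(s,c,u,v,10); print(w.round(1),cab(w).round(1),"tool",(R(s).T@(w-s["eef_pos"])).round(1))
E
```

```text
[583.6 161.1  96.1] [-125.   -76.3   96.1] tool [  1.4   1.3 120.6]
[443.9 256.6  96.2] [-203.6   73.6   96.2] tool [ -66.9 -148.5   81.4]
```

```bash
J='python3 -m jog'
$J '[{"tx":1.5,"ty":1.3,"tz":50,"ax":0,"ay":0,"az":0,"jaw":-0.3},{"tx":0,"ty":0,"tz":50,"ax":0,"ay":0,"az":0,"jaw":-0.3},{"tx":0,"ty":0,"tz":45,"ax":0,"ay":0,"az":0,"jaw":-0.3},{"tx":0,"ty":0,"tz":31,"ax":0,"ay":0,"az":0,"jaw":-0.3},{"tx":0,"ty":0,"tz":0,"ax":0,"ay":0,"az":0,"jaw":-0.3}]'
$J '[{"tx":0,"ty":0,"tz":0,"ax":0,"ay":0,"az":0,"jaw":1},{"tx":0,"ty":0,"tz":0,"ax":0,"ay":0,"az":0,"jaw":1},{"tx":0,"ty":0,"tz":0,"ax":0,"ay":0,"az":0,"jaw":1},{"tx":0,"ty":0,"tz":0,"ax":0,"ay":0,"az":0,"jaw":1}]' 40
```

```text
time_s: 9.82
eef_pos: [604.7, 174.5, 45.1]
ee_rot: [-0.064, 0.938, 0.233, 0.247]
force: [-0.4, 0.9, 0.2]
grip_width: 0.651
grip_force: 0.0
time_s: 10.32
eef_pos: [607.2, 174.0, 49.0]
ee_rot: [-0.062, 0.937, 0.233, 0.251]
force: [-3.7, -2.1, 6.3]
grip_width: 0.202
grip_force: 38.8
```

```bash
J='python3 -m jog'
$J '[{"tx":-10,"ty":0,"tz":-5.8,"ax":0,"ay":0,"az":0,"jaw":1},{"tx":-17,"ty":0,"tz":-9.8,"ax":0,"ay":0,"az":0,"jaw":1},{"tx":-17,"ty":0,"tz":-9.8,"ax":0,"ay":0,"az":0,"jaw":1},{"tx":-14,"ty":0,"tz":-8.1,"ax":0,"ay":0,"az":0,"jaw":1},{"tx":-3,"ty":0,"tz":-1.7,"ax":0,"ay":0,"az":0,"jaw":1}]'
$J '[{"tx":-5,"ty":0,"tz":-2.9,"ax":0,"ay":0,"az":0,"jaw":1},{"tx":-5,"ty":0,"tz":-2.9,"ax":0,"ay":0,"az":0,"jaw":1}]'
$J '[{"tx":-4,"ty":0,"tz":-2.3,"ax":0,"ay":0,"az":0,"jaw":1},{"tx":0,"ty":0,"tz":0,"ax":0,"ay":0,"az":0,"jaw":1}]'
$J '[{"tx":-4,"ty":0,"tz":-2.3,"ax":0,"ay":0,"az":0,"jaw":1},{"tx":0,"ty":0,"tz":0,"ax":0,"ay":0,"az":0,"jaw":1}]'
```

```text
time_s: 10.95
eef_pos: [544.6, 140.7, 49.1]
ee_rot: [-0.062, 0.937, 0.233, 0.251]
force: [3.5, 1.9, 5.7]
grip_width: 0.203
grip_force: 39.5
time_s: 11.2
eef_pos: [535.9, 135.9, 49.5]
ee_rot: [-0.062, 0.937, 0.232, 0.252]
force: [21.4, 16.5, -11.1]
grip_width: 0.197
grip_force: 40.5
time_s: 11.45
eef_pos: [530.4, 133.2, 48.2]
ee_rot: [-0.062, 0.938, 0.232, 0.251]
force: [2.5, -1.5, 3.8]
grip_width: 0.205
grip_force: 40.2
time_s: 11.7
eef_pos: [524.1, 130.8, 46.1]
ee_rot: [-0.063, 0.938, 0.233, 0.248]
force: [-1.6, -3.2, -2.8]
grip_width: 0.032
grip_force: 2.4
```

```bash
J='python3 -m jog'
$J '[{"tx":0,"ty":0,"tz":-50,"ax":0,"ay":0,"az":0,"jaw":1},{"tx":0,"ty":0,"tz":-50,"ax":0,"ay":0,"az":0,"jaw":1},{"tx":0,"ty":0,"tz":-50,"ax":0,"ay":0,"az":0,"jaw":-0.3},{"tx":30,"ty":0,"tz":-52,"ax":0,"ay":0,"az":0,"jaw":-0.3},{"tx":0,"ty":0,"tz":0,"ax":0,"ay":0,"az":0,"jaw":-0.3}]'
python3 - <<'E'
from h import *
s=sense(); c=capture("wrist"); np.save("pics/w5.npy",(s,c),allow_pickle=True); cv2.imwrite("pics/w5.png",c["color"][:,:,::-1])
hsv=cv2.cvtColor(c["color"],cv2.COLOR_RGB2HSV)
b=((hsv[...,0]>15)&(hsv[...,0]<30)&(hsv[...,1]>110)&(hsv[...,2]>150)).astype(np.uint8)
N,L,st,ce=cv2.connectedComponentsWithStats(b)
for i in range(1,N):
    if st[i,4]>60: w=wpt(s,c,*ce[i],10); print(st[i].tolist(),ce[i].round(1),w.round(),cab(w).round())
print(s["eef_pos"])
E
```

```text
time_s: 12.32
eef_pos: [460.9, 96.1, 241.5]
ee_rot: [-0.061, 0.937, 0.234, 0.253]
force: [0.6, 0.0, -0.8]
grip_width: 0.638
grip_force: 0.0
[250, 146, 15, 40, 378] [256.9 167.7] [532. 134.  92.] [-184.  -76.   92.]
[129, 153, 12, 38, 285] [135.4 173.1] [455. 266.  91.] [-189.   77.   91.]
[91, 162, 11, 14, 115] [ 96.1 168.7] [433. 367.  30.] [-161.  176.   30.]
[277, 241, 24, 26, 223] [286.6 253.4] [465.  50.  10.] [-282. -118.   10.]
[49, 242, 10, 13, 99] [ 53.7 248.1] [287. 366.  31.] [-291.  244.   31.]
[264, 259, 18, 14, 86] [272.6 265.6] [440.  60.   9.] [-299.  -98.    9.]
[292, 273, 23, 11, 119] [303.1 278.3] [444.  13.  10.] [-318. -141.   10.]
[20, 276, 25, 36, 220] [ 31.3 293.4] [ -38.  653. -357.] [-443.  650. -357.]
[253, 277, 21, 15, 80] [263.8 284.9] [410.  58.   9.] [-327.  -86.    9.]
[297, 283, 21, 27, 275] [306.3 295.6] [424.  -2.  10.] [-343. -146.   10.]
[260, 296, 30, 18, 247] [276.6 305.8] [392.  28.  10.] [-357. -104.   10.]
[460.92022578  96.07749251 241.47553166]
```

View pics/w5.png

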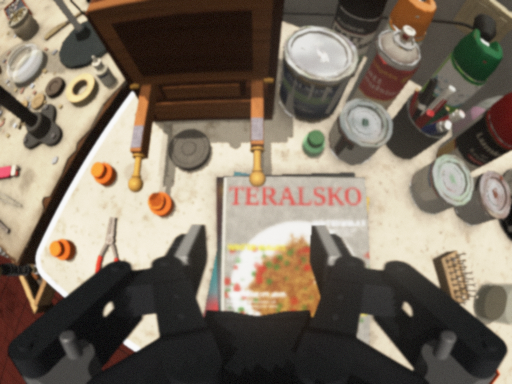

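Both supports are out, with balls at (257,178) and (135,184). The bottles are untouched. I'll check both draws, then go to the flap knob.

```bash
J='python3 -m jog'
python3 - <<'E'
from h import *
s,c=np.load("pics/w5.npy",allow_pickle=True)
for u,v in((257.5,177.5),(135,184)):
    w=wpt(s,c,u,v,10); print(w.round(1),cab(w).round(1))
E
$J '[{"tx":30,"ty":0,"tz":-52,"ax":0,"ay":0,"az":0,"jaw":-0.3},{"tx":30,"ty":0,"tz":-52,"ax":0,"ay":0,"az":0,"jaw":-0.3},{"tx":30,"ty":-25,"tz":14,"ax":0,"ay":0,"az":0,"jaw":-0.3},{"tx":30,"ty":-25,"tz":14,"ax":0,"ay":0,"az":0,"jaw":-0.3},{"tx":0,"ty":-25,"tz":0,"ax":0,"ay":0,"az":0,"jaw":-0.3}]'
python3 - <<'E'
from h import *
s=sense(); c=capture("wrist"); np.save("pics/w6.npy",(s,c),allow_pickle=True); cv2.imwrite("pics/w6.png",c["color"][:,:,::-1])
hsv=cv2.cvtColor(c["color"],cv2.COLOR_RGB2HSV)
b=((hsv[...,0]>15)&(hsv[...,0]<30)&(hsv[...,1]>110)&(hsv[...,2]>150)).astype(np.uint8)
N,L,st,ce=cv2.connectedComponentsWithStats(b)
for i in range(1,N):
    if st[i,4]>60: w=wpt(s,c,*ce[i],10); print(st[i].tolist(),ce[i].round(1),w.round(),cab(w).round())
print([(r["conf"],r["centre"]) for r in place_of("flap_knob","wrist")])
print(s["eef_pos"],(R(s).T@(H+6*U+188*Z-s["eef_pos"])).round(1))
E
```

```text
[520.3 126.7  95.9] [-197.2  -77.    95.9]
[442.6 256.5  95.5] [-204.8   74.1   95.5]
time_s: 13.0
eef_pos: [483.6, 195.1, 360.7]
ee_rot: [-0.064, 0.938, 0.234, 0.247]
force: [-0.3, 0.3, -1.2]
grip_width: 0.649
grip_force: 0.0
[248, 86, 20, 16, 254] [257.3  93.6] [593. 253. 303.] [-74.   1. 303.]
[435, 90, 18, 10, 95] [444.9  95. ] [810.  29. 201.] [  12. -299.  201.]
[157, 215, 11, 16, 121] [162.1 222.5] [432. 366.  29.] [-163.  175.   29.]
[302, 216, 10, 31, 195] [306.9 231.3] [532. 134.  90.] [-183.  -76.   90.]
[0, 219, 35, 40, 145] [ 17.3 236.9] [  38. 1030. -359.] [-199.  947. -359.]
[204, 220, 11, 31, 190] [209.2 237.1] [453. 264.  91.] [-192.   76.   91.]
[307, 292, 14, 12, 73] [313.7 298.4] [441.  59.   9.] [-299. -100.    9.]
[(0.76, [257.7, 91.6])]
[483.62355555 195.07026358 360.67019951] [ 83.2   0.9 113.5]
```

View pics/w6.png

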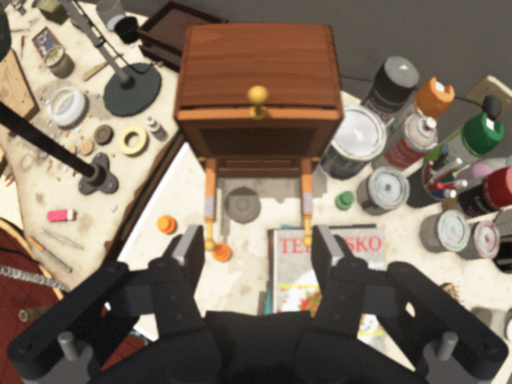

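The flap knob is at (258,93). The two support balls, at (306,240) and (209,245), differ slightly in reach. I'll check the cabinet's yaw to see whether the right support is really at its stop.

```bash
python3 - <<'E'
from h import *
for f in("w4","w5","w6","w1"):
    s,c=np.load(f"pics/{f}.npy",allow_pickle=True)
    pts=[]
    for v in range(0,260,2):
        for u in range(40,480,2):
            if c["depth"][v,u]>0:
                w=wpt(s,c,u,v,0,0); k=cab(w)
                if 130<k[2]<240 and abs(k[0]+72)<15 and abs(k[1])<85: pts.append(w)
    q=np.array(pts)
    if len(q)<50: print(f,len(q)); continue
    q0=q.copy()
    for _ in range(6):
        mu=q.mean(0);_,S,Vt=np.linalg.svd(q-mu,full_matrices=False); n=Vt[2]; q=q0[abs((q0-mu)@n)<3]
    n=n*np.sign(n[0]); mu=q.mean(0)
    print(f,len(q),"normal",n.round(3),"yaw",np.degrees(np.arctan2(n[1],n[0])).round(2),"at cab",cab(mu).round(1))
    # base front, below flap z 10..70
    # ball positions relative to that plane
    for b in {"w5":[(257.5,177.5),(135,184)],"w6":[(306.5,240),(209,245.5)],"w4":[(258.5,170.5),(116.5,243)],"w1":[(254,172),(385,178)]}[f]:
        print("   ball dist from plane",((wpt(s,c,*b,10)-mu)@(n*[1,1,0]/np.hypot(*n[:2]))).round(1))
E
```

```text
w4 3231 normal [0.881 0.47  0.055] yaw 28.11 at cab [-77.3  -7.9 195.8]
   ball dist from plane -47.8
   ball dist from plane -126.1
w5 2293 normal [0.881 0.47  0.056] yaw 28.07 at cab [-77.1  -4.8 192.7]
   ball dist from plane -120.1
   ball dist from plane -127.5
w6 865 normal [0.882 0.468 0.055] yaw 27.97 at cab [-7.700e+01 -1.000e-01  1.936e+02]
   ball dist from plane -119.9
   ball dist from plane -128.6
w1 2872 normal [0.882 0.467 0.055] yaw 27.89 at cab [-77.3   7.  195.4]
   ball dist from plane -39.9
   ball dist from plane -45.8
```

The yaw of 28° holds, and the flap leans forward about 0.05 rad. The left support is at its stop, draw about 94 mm. The right one shows only about 86: the pads slid off the ball and pushed it back in. I'll grip it again and stop pulling as soon as I feel the stop.

```bash
J='python3 -m jog'
$J '[{"tx":-33,"ty":19.3,"tz":0,"ax":0,"ay":0,"az":0,"jaw":-0.3},{"tx":-33,"ty":19.3,"tz":0,"ax":0,"ay":0,"az":0,"jaw":-0.3},{"tx":-33,"ty":19.3,"tz":40,"ax":0,"ay":0,"az":0,"jaw":-0.3},{"tx":-33,"ty":19.3,"tz":45,"ax":0,"ay":0,"az":0,"jaw":-0.3},{"tx":0,"ty":0,"tz":45,"ax":0,"ay":0,"az":0,"jaw":-0.3}]'
$J '[{"tx":0,"ty":0,"tz":40,"ax":0,"ay":0,"az":0,"jaw":-0.3},{"tx":0,"ty":0,"tz":0,"ax":0,"ay":0,"az":0,"jaw":-0.3}]'
python3 - <<'E'
from h import *
s=sense(); print((R(s).T@(np.array([520.3,126.7,96])-s["eef_pos"])).round(1),cab(s["eef_pos"])); go(np.zeros(3),30)
E
```

```text
time_s: 13.72
eef_pos: [474.8, 100.1, 181.9]
ee_rot: [-0.063, 0.939, 0.231, 0.249]
force: [0.6, -1.4, 1.0]
grip_width: 0.647
grip_force: 0.0
time_s: 13.98
eef_pos: [491.8, 111.7, 147.0]
ee_rot: [-0.064, 0.939, 0.233, 0.247]
force: [-0.0, 0.4, 0.6]
grip_width: 0.649
grip_force: 0.0
[ 2.9  0.4 60.3] [-229.33282362  -76.86287409  147.03269336]
turn [-0.005  0.008 -0.004] shift after turn [-495.  -132.3  -97. ] shift in present axes [-496.4 -131.   -92.3] grasp pt [483.6 107.2 163.6]
```

```bash
J='python3 -m jog'
$J '[{"tx":3,"ty":0,"tz":45,"ax":0,"ay":0,"az":0,"jaw":-0.3},{"tx":0,"ty":0,"tz":45,"ax":0,"ay":0,"az":0,"jaw":-0.3},{"tx":0,"ty":0,"tz":27,"ax":0,"ay":0,"az":0,"jaw":-0.3},{"tx":0,"ty":0,"tz":0,"ax":0,"ay":0,"az":0,"jaw":-0.3}]'
$J '[{"tx":0,"ty":0,"tz":0,"ax":0,"ay":0,"az":0,"jaw":1},{"tx":0,"ty":0,"tz":0,"ax":0,"ay":0,"az":0,"jaw":1},{"tx":0,"ty":0,"tz":0,"ax":0,"ay":0,"az":0,"jaw":1},{"tx":0,"ty":0,"tz":0,"ax":0,"ay":0,"az":0,"jaw":1}]' 50
$J '[{"tx":-3.5,"ty":0,"tz":-2,"ax":0,"ay":0,"az":0,"jaw":1},{"tx":0,"ty":0,"tz":0,"ax":0,"ay":0,"az":0,"jaw":1}]'
$J '[{"tx":-2,"ty":0,"tz":-1.2,"ax":0,"ay":0,"az":0,"jaw":1},{"tx":0,"ty":0,"tz":0,"ax":0,"ay":0,"az":0,"jaw":1}]'
```

```text
time_s: 14.48
eef_pos: [546.6, 140.1, 49.9]
ee_rot: [-0.063, 0.938, 0.233, 0.249]
force: [-0.3, -0.5, 0.8]
grip_width: 0.649
grip_force: 0.0
time_s: 14.98
eef_pos: [546.4, 141.6, 52.0]
ee_rot: [-0.064, 0.937, 0.234, 0.25]
force: [-6.7, 7.2, 10.9]
grip_width: 0.196
grip_force: 48.4
time_s: 15.22
eef_pos: [543.0, 139.8, 52.1]
ee_rot: [-0.064, 0.937, 0.234, 0.25]
force: [-5.4, 8.7, 9.8]
grip_width: 0.199
grip_force: 48.8
time_s: 15.48
eef_pos: [541.1, 138.8, 52.1]
ee_rot: [-0.064, 0.937, 0.234, 0.25]
force: [-2.9, 9.7, 8.8]
grip_width: 0.194
grip_force: 48.7
```

```bash
J='python3 -m jog'
$J '[{"tx":-2.2,"ty":0,"tz":-1.3,"ax":0,"ay":0,"az":0,"jaw":1},{"tx":0,"ty":0,"tz":0,"ax":0,"ay":0,"az":0,"jaw":1}]'
$J '[{"tx":-1.7,"ty":0,"tz":-1,"ax":0,"ay":0,"az":0,"jaw":1},{"tx":0,"ty":0,"tz":0,"ax":0,"ay":0,"az":0,"jaw":1}]'
$J '[{"tx":-1.7,"ty":0,"tz":-1,"ax":0,"ay":0,"az":0,"jaw":1},{"tx":0,"ty":0,"tz":0,"ax":0,"ay":0,"az":0,"jaw":1}]'
```

```text
time_s: 15.72
eef_pos: [540.5, 138.4, 52.5]
ee_rot: [-0.065, 0.937, 0.233, 0.252]
force: [19.1, 25.5, -9.4]
grip_width: 0.198
grip_force: 50.5
time_s: 15.98
eef_pos: [538.0, 137.1, 52.6]
ee_rot: [-0.065, 0.937, 0.233, 0.251]
force: [3.8, 15.4, 5.1]
grip_width: 0.194
grip_force: 51.6
time_s: 16.23
eef_pos: [535.8, 135.9, 52.0]
ee_rot: [-0.064, 0.937, 0.234, 0.251]
force: [5.1, 14.8, -0.8]
grip_width: 0.2
grip_force: 50.4
```

```bash
J='python3 -m jog'
$J '[{"tx":0,"ty":0,"tz":0,"ax":0,"ay":0,"az":0,"jaw":-0.3},{"tx":0,"ty":0,"tz":0,"ax":0,"ay":0,"az":0,"jaw":-0.3},{"tx":0,"ty":0,"tz":-40,"ax":0,"ay":0,"az":0,"jaw":-0.3},{"tx":0,"ty":0,"tz":-50,"ax":0,"ay":0,"az":0,"jaw":-0.3},{"tx":0,"ty":0,"tz":-50,"ax":0,"ay":0,"az":0,"jaw":-0.3}]'
$J '[{"tx":33,"ty":-18.8,"tz":-50,"ax":0,"ay":0,"az":0,"jaw":-0.3},{"tx":33,"ty":-18.8,"tz":-50,"ax":0,"ay":0,"az":0,"jaw":-0.3},{"tx":33,"ty":-18.8,"tz":-38,"ax":0,"ay":0,"az":0,"jaw":-0.3},{"tx":33,"ty":-18.8,"tz":0,"ax":0,"ay":0,"az":0,"jaw":-0.3},{"tx":0,"ty":0,"tz":0,"ax":0,"ay":0,"az":0,"jaw":-0.3}]'
python3 - <<'E'
from h import *
s=sense(); c=capture("wrist"); np.save("pics/w7.npy",(s,c),allow_pickle=True)
hsv=cv2.cvtColor(c["color"],cv2.COLOR_RGB2HSV)
b=((hsv[...,0]>15)&(hsv[...,0]<30)&(hsv[...,1]>110)&(hsv[...,2]>150)).astype(np.uint8)
N,L,st,ce=cv2.connectedComponentsWithStats(b)
for i in range(1,N):
    if st[i,4]>60:
        w=wpt(s,c,*ce[i],10); b0=(ce[i][0],st[i,1]+st[i,3]-7); w2=wpt(s,c,*b0,10)
        if abs(cab(w)[1])<100 and w[2]>50: print(st[i].tolist(),ce[i].round(1),cab(w).round(),"low end ball",cab(w2).round(1),"tool",(R(s).T@(w-s["eef_pos"])).round(1))
E
```

```text
time_s: 16.85
eef_pos: [473.3, 100.8, 173.3]
ee_rot: [-0.062, 0.938, 0.233, 0.25]
force: [0.4, -0.3, 0.1]
grip_width: 0.653
grip_force: 0.0
time_s: 17.48
eef_pos: [479.9, 190.0, 358.0]
ee_rot: [-0.063, 0.937, 0.234, 0.251]
force: [-0.3, 0.0, -0.0]
grip_width: 0.65
grip_force: 0.0
[247, 80, 20, 17, 248] [256.2  88.4] [-74.  -1. 303.] low end ball [-74.8  -1.  301.7] tool [ 84.6  -1.  112.2]
[204, 217, 10, 32, 202] [207.9 233.2] [-190.   74.   90.] low end ball [-204.3   73.4   94.8] tool [-122.5  -76.4  238.3]
[301, 217, 11, 31, 216] [305.9 233.3] [-190.  -77.   91.] low end ball [-202.7  -76.    95.8] tool [-122.4   75.2  238. ]
```

Both supports are now at their stops, with balls at cabinet x of −203 and −204. Next I'll grip the flap knob.

```bash
J='python3 -m jog'
$J '[{"tx":42,"ty":-0.5,"tz":0,"ax":0,"ay":0,"az":0,"jaw":-0.3},{"tx":42.6,"ty":-0.5,"tz":0,"ax":0,"ay":0,"az":0,"jaw":-0.3},{"tx":0,"ty":0,"tz":50,"ax":0,"ay":0,"az":0,"jaw":-0.3},{"tx":0,"ty":0,"tz":50,"ax":0,"ay":0,"az":0,"jaw":-0.3},{"tx":0,"ty":0,"tz":0,"ax":0,"ay":0,"az":0,"jaw":-0.3}]'
python3 - <<'E'
from h import *
s=sense(); c=capture("wrist"); np.save("pics/w8.npy",(s,c),allow_pickle=True)
hsv=cv2.cvtColor(c["color"],cv2.COLOR_RGB2HSV)
b=((hsv[...,0]>15)&(hsv[...,0]<30)&(hsv[...,1]>110)&(hsv[...,2]>150)).astype(np.uint8)
N,L,st,ce=cv2.connectedComponentsWithStats(b)
for i in range(1,N):
    w=wpt(s,c,*ce[i],10)
    if st[i,4]>60 and w[2]>250: print(st[i].tolist(),ce[i].round(1),w.round(1),cab(w).round(1),"tool",(R(s).T@(w-s["eef_pos"])).round(1))
E
```

```text
time_s: 18.15
eef_pos: [587.1, 246.5, 307.3]
ee_rot: [-0.063, 0.939, 0.233, 0.246]
force: [-0.3, 0.1, 1.0]
grip_width: 0.65
grip_force: 0.0
[241, 188, 29, 31, 673] [254.8 202.6] [592.7 251.2 302.1] [-74.7  -1.1 302.1] tool [ 3.7 -1.5  8.1]
  return _methods._mean(a, axis=axis, dtype=dtype,
  ret = ret.dtype.type(ret / rcount)
```

```bash
J='python3 -m jog'
$J '[{"tx":3,"ty":-1.3,"tz":32,"ax":0,"ay":0,"az":0,"jaw":-0.3},{"tx":0,"ty":0,"tz":32,"ax":0,"ay":0,"az":0,"jaw":-0.3},{"tx":0,"ty":0,"tz":0,"ax":0,"ay":0,"az":0,"jaw":-0.3}]'
$J '[{"tx":0,"ty":0,"tz":0,"ax":0,"ay":0,"az":0,"jaw":1},{"tx":0,"ty":0,"tz":0,"ax":0,"ay":0,"az":0,"jaw":1},{"tx":0,"ty":0,"tz":0,"ax":0,"ay":0,"az":0,"jaw":1},{"tx":0,"ty":0,"tz":0,"ax":0,"ay":0,"az":0,"jaw":1}]' 50
cat > arc.py <<'E'
from h import *
import sys
# grasped-ball state: print 5 rows of dphi from phi
phi,dphi=float(sys.argv[1]),float(sys.argv[2]); s=sense(); Rm=R(s)
B=lambda p:np.array([-188*np.sin(p)+6*np.cos(p),188*np.cos(p)+6*np.sin(p)])
for k in range(5):
    d=B(phi+dphi)-B(phi); phi+=dphi; w=d[0]*U+d[1]*Z; print(round(phi,3),(Rm.T@w).round(1))
E
python3 - <<'E'
from h import *
s=sense(); print(s["force"].round(1),cab(s["eef_pos"]-55*R(s)[:,2]).round(1)); go(np.zeros(3),30)
E
python3 arc.py 0.05 0.06
```

```text
time_s: 18.58
eef_pos: [617.4, 264.2, 258.1]
ee_rot: [-0.063, 0.938, 0.233, 0.249]
force: [0.0, -1.1, 0.7]
grip_width: 0.65
grip_force: 0.0
time_s: 19.08
eef_pos: [618.5, 265.0, 260.7]
ee_rot: [-0.063, 0.937, 0.233, 0.252]
force: [-0.1, -0.9, 6.8]
grip_width: 0.195
grip_force: 48.6
[-0.1 -0.9  6.8] [-73.1  -0.9 308.2]
turn [ 0.    -0.002 -0.001] shift after turn [-711.   -56.4  -90.5] shift in present axes [-710.9  -55.4  -91.8] grasp pt [610.1 260.5 277.1]
0.11 [-10.    0.   -5.2]
0.17 [-10.3   0.   -4.6]
0.23 [-10.6   0.   -3.9]
0.29 [-10.8   0.   -3.3]
0.35 [-11.    0.   -2.7]
```

```bash
J='python3 -m jog'
$J '[{"tx":-10,"ty":0,"tz":-5.2,"ax":0,"ay":0,"az":0,"jaw":1},{"tx":-10.3,"ty":0,"tz":-4.6,"ax":0,"ay":0,"az":0,"jaw":1},{"tx":-10.6,"ty":0,"tz":-3.9,"ax":0,"ay":0,"az":0,"jaw":1},{"tx":-10.8,"ty":0,"tz":-3.3,"ax":0,"ay":0,"az":0,"jaw":1},{"tx":-11,"ty":0,"tz":-2.7,"ax":0,"ay":0,"az":0,"jaw":1}]'
cat >> arc.py <<'E'
d=cab(s["eef_pos"])-cab(np.array([618.5,265.0,260.7])); b=B(0.05)+[d[0],d[2]]
print("phi est",round(np.arctan2(-b[0],b[1])+6/188,3),"radius",np.hypot(*b).round(1),"(188.1)","force U,V,Z",[round(float(s["force"]@a),1) for a in(U,V,Z)],"grip",s["grip_width"])
E
python3 arc.py 0.35 0.07
```

```text
time_s: 19.7
eef_pos: [568.9, 238.6, 250.5]
ee_rot: [-0.063, 0.937, 0.233, 0.251]
force: [0.3, -1.7, 4.6]
grip_width: 0.198
grip_force: 49.1
0.42 [-13.    0.   -2.2]
0.49 [-13.1   0.   -1.3]
0.56 [-13.2   0.   -0.4]
0.63 [-13.2   0.    0.5]
0.7 [-13.1   0.    1.4]
phi est 0.355 radius 187.6 (188.1) force U,V,Z [-0.5, -1.7, 4.6] grip 0.19771400096301592
```

```bash
J='python3 -m jog'
$J '[{"tx":-13,"ty":0,"tz":-2.2,"ax":0,"ay":0,"az":0,"jaw":1},{"tx":-13.1,"ty":0,"tz":-1.3,"ax":0,"ay":0,"az":0,"jaw":1},{"tx":-13.2,"ty":0,"tz":-0.4,"ax":0,"ay":0,"az":0,"jaw":1},{"tx":-13.2,"ty":0,"tz":0.5,"ax":0,"ay":0,"az":0,"jaw":1},{"tx":-13.1,"ty":0,"tz":1.4,"ax":0,"ay":0,"az":0,"jaw":1}]'
python3 arc.py 0.70 0.07
```

```text
time_s: 20.32
eef_pos: [517.3, 211.2, 218.2]
ee_rot: [-0.063, 0.938, 0.233, 0.25]
force: [3.4, -3.3, -2.7]
grip_width: 0.197
grip_force: 48.8
0.77 [-12.9   0.    2.4]
0.84 [-12.7   0.    3.3]
0.91 [-12.5   0.    4.2]
0.98 [-12.2   0.    5. ]
1.05 [-11.8   0.    5.9]
phi est 0.713 radius 187.4 (188.1) force U,V,Z [1.5, -4.5, -2.7] grip 0.1973709455086787
```

```bash
J='python3 -m jog'
$J '[{"tx":-12.9,"ty":0,"tz":2.4,"ax":0,"ay":0,"az":0,"jaw":1},{"tx":-12.7,"ty":0,"tz":3.3,"ax":0,"ay":0,"az":0,"jaw":1},{"tx":-12.5,"ty":0,"tz":4.2,"ax":0,"ay":0,"az":0,"jaw":1},{"tx":-12.2,"ty":0,"tz":5,"ax":0,"ay":0,"az":0,"jaw":1},{"tx":-11.8,"ty":0,"tz":5.9,"ax":0,"ay":0,"az":0,"jaw":1}]'
python3 arc.py 1.05 0.06
```

```text
time_s: 20.95
eef_pos: [478.4, 191.4, 168.3]
ee_rot: [-0.063, 0.938, 0.233, 0.249]
force: [-1.1, -1.2, 0.7]
grip_width: -0.0
grip_force: 0.9
1.11 [-9.7  0.   5.7]
1.17 [-9.4  0.   6.3]
1.23 [-9.   0.   6.8]
1.29 [-8.6  0.   7.3]
1.35 [-8.1  0.   7.8]
phi est 1.068 radius 187.9 (188.1) force U,V,Z [-1.6, -0.6, 0.7] grip -1.4971478579910794e-05
```

The grip is shut, so the ball has slipped out. I'll look at once.

```bash
python3 - <<'E'
from h import *
s=sense(); c=capture("wrist"); np.save("pics/w9.npy",(s,c),allow_pickle=True)
d=capture("side")
im=np.hstack([cv2.resize(c["color"],(440,330)),cv2.resize(d["color"][90:240,180:340],(352,330))]); cv2.imwrite("pics/w9.png",im[:,:,::-1])
E
```

```text
(no output)
```

View pics/w9.png

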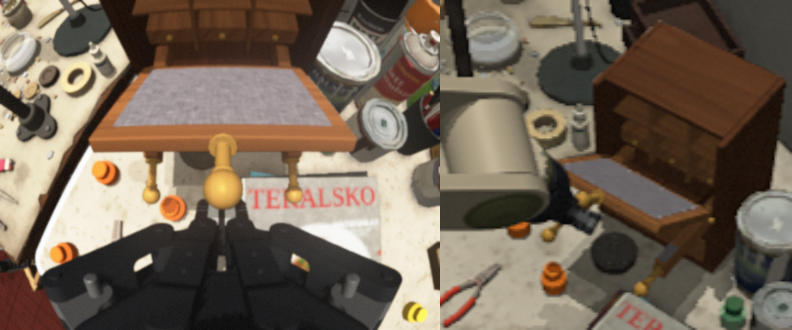

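Left half: the knob is just ahead of the shut fingers, the flap part-way down and the supports out below it. Right half: the flap is inclined. I'll measure its angle from these two pictures.

```bash
python3 - <<'E'
from h import *
s,c=np.load("pics/w9.npy",allow_pickle=True)
q=np.array([cab(wpt(s,c,u,v,0,0)) for v in range(85,140,2) for u in range(150,360,4) if c["depth"][v,u]>0]); q0=q
q=q[(q[:,0]<-85)&(q[:,0]>-240)]
for _ in range(5):
    mu=q.mean(0);n=np.linalg.svd(q-mu,full_matrices=False)[2][2]; q=q[abs((q-mu)@n)<4]
n*=np.sign(n[2]); print(len(q),n.round(3),"phi",np.arctan2(n[2],n[0]).round(3),mu.round())
b=wpt(s,c,258,218,10); print("ball",cab(b).round(1),"tool",(R(s).T@(b-s["eef_pos"])).round(1), "t",s["time_s"],sense()["time_s"],sense()["force"])
E
```

```text
1458 [0.603 0.002 0.798] phi 0.924 [-135.    2.  178.]
ball [-217.3   -0.7  232.2] tool [ 20.1   0.5 -62.1] t 20.95 21.05 [-1.77276841 -1.19090797 -0.94955056]
```

The flap stands at 0.92 rad with the ball 20 mm in front of the finger centres. That is exactly finger half-width plus ball radius. So it slid off the pads and is now resting on the front of the shut fingers, held rather than falling. I'll confirm it is static, then lower it on the fingers along its arc.

```bash
cat > phi.py <<'E'
from h import *
s=sense();c=capture("wrist")
hsv=cv2.cvtColor(c["color"],cv2.COLOR_RGB2HSV)
b=((hsv[...,0]>15)&(hsv[...,0]<30)&(hsv[...,1]>110)&(hsv[...,2]>150)).astype(np.uint8)
N,L,st,ce=cv2.connectedComponentsWithStats(b)
# fit flap plane
q=np.array([cab(wpt(s,c,u,v,0,0)) for v in range(30,200,3) for u in range(150,360,5) if c["depth"][v,u]>0])
r=np.hypot(q[:,0]+73,q[:,2]-115); q=q[(r<150)&(r>20)&(abs(q[:,1])<85)&(q[:,0]<-85)&(q[:,2]>100)]
for t in (12,8,5,4,4):
    mu=np.median(q,0);n=np.linalg.svd(q-mu,full_matrices=False)[2][2]; q=q[abs((q-mu)@n)<t]
n*=np.sign(n[2]); p=np.arctan2(n[2],n[0])
B=H+(-188*np.sin(p)+6*np.cos(p)+2)*U+(188*np.cos(p)+6*np.sin(p))*Z
print("t",s["time_s"],"phi",p.round(3),len(q),"ball from phi, tool:",(R(s).T@(B-s["eef_pos"])).round(1),"F UVZ",[round(float(s["force"]@a),1) for a in(U,V,Z)],"jaw",round(s["grip_width"],3))
E
python3 phi.py; python3 arc.py 0.924 0.05
```

```text
t 21.05 phi 0.938 1126 ball from phi, tool: [ 17.   -0.1 -63.5] F UVZ [-2.1, -0.2, -0.9] jaw -0.003
0.974 [-8.7  0.   3.6]
1.024 [-8.5  0.   4.1]
1.074 [-8.3  0.   4.5]
1.124 [-8.   0.   4.9]
1.174 [-7.8  0.   5.3]
phi est 1.068 radius 187.8 (188.1) force U,V,Z [-1.5, 1.2, -0.9] grip -0.0014694734795746992
```

Static at about 0.93 rad. I'll lower it carried on the fingers.

```bash
J='python3 -m jog'
$J '[{"tx":-5,"ty":0,"tz":2.2,"ax":0,"ay":0,"az":0,"jaw":1},{"tx":-7,"ty":0,"tz":3.3,"ax":0,"ay":0,"az":0,"jaw":1},{"tx":-7,"ty":0,"tz":3.6,"ax":0,"ay":0,"az":0,"jaw":1},{"tx":-7,"ty":0,"tz":4,"ax":0,"ay":0,"az":0,"jaw":1},{"tx":-5,"ty":0,"tz":3,"ax":0,"ay":0,"az":0,"jaw":1}]'
python3 phi.py; python3 arc.py 1.10 0.04
```

```text
time_s: 21.72
eef_pos: [462.1, 182.6, 139.2]
ee_rot: [-0.063, 0.938, 0.233, 0.25]
force: [-0.5, -0.1, -0.1]
grip_width: 0.0
grip_force: 0.6
t 21.725 phi 1.114 1449 ball from phi, tool: [ 17.4  -0.4 -64. ] F UVZ [-0.5, 0.1, -0.1] jaw 0.0
1.14 [-6.3  0.   4. ]
1.18 [-6.2  0.   4.3]
1.22 [-6.   0.   4.5]
1.26 [-5.8  0.   4.8]
1.3 [-5.6  0.   5. ]
phi est 1.252 radius 192.3 (188.1) force U,V,Z [-1.3, -1.1, -3.0] grip 0.003164911484517526
```

Works: the ball follows the fingers. Carrying on at the same gentle pace.

```bash
J='python3 -m jog'
$J '[{"tx":-6,"ty":0,"tz":3.9,"ax":0,"ay":0,"az":0,"jaw":1},{"tx":-6.2,"ty":0,"tz":4.3,"ax":0,"ay":0,"az":0,"jaw":1},{"tx":-6,"ty":0,"tz":4.5,"ax":0,"ay":0,"az":0,"jaw":1},{"tx":-5.8,"ty":0,"tz":4.8,"ax":0,"ay":0,"az":0,"jaw":1},{"tx":-5.6,"ty":0,"tz":5,"ax":0,"ay":0,"az":0,"jaw":1}]'
python3 phi.py; python3 arc.py 1.31 0.04
```

```text
time_s: 22.4
eef_pos: [449.4, 175.9, 105.0]
ee_rot: [-0.063, 0.938, 0.233, 0.25]
force: [-0.5, 0.4, -1.6]
grip_width: -0.001
grip_force: 0.7
t 22.4 phi 1.314 1616 ball from phi, tool: [ 17.2  -0.3 -63.5] F UVZ [-0.2, 0.6, -1.6] jaw -0.001
1.35 [-5.4  0.   5.3]
1.39 [-5.1  0.   5.5]
1.43 [-4.9  0.   5.7]
1.47 [-4.7  0.   5.9]
1.51 [-4.4  0.   6.1]
phi est 1.443 radius 197.7 (188.1) force U,V,Z [-1.6, 0.4, -1.8] grip 0.00116910953078638
```

```bash
J='python3 -m jog'
$J '[{"tx":-5.4,"ty":0,"tz":5.3,"ax":0,"ay":0,"az":0,"jaw":1},{"tx":-5.1,"ty":0,"tz":5.5,"ax":0,"ay":0,"az":0,"jaw":1},{"tx":-4.9,"ty":0,"tz":5.7,"ax":0,"ay":0,"az":0,"jaw":1},{"tx":-4.7,"ty":0,"tz":5.9,"ax":0,"ay":0,"az":0,"jaw":1},{"tx":-4,"ty":0,"tz":5.5,"ax":0,"ay":0,"az":0,"jaw":1}]'
python3 phi.py; python3 arc.py 1.51 0.02
```

```text
time_s: 23.08
eef_pos: [443.4, 172.6, 68.8]
ee_rot: [-0.063, 0.938, 0.233, 0.25]
force: [-0.5, -0.2, -1.9]
grip_width: -0.002
grip_force: 0.7
t 23.075 phi 1.516 1519 ball from phi, tool: [ 16.5  -0.4 -62.6] F UVZ [-0.5, -0.0, -1.9] jaw -0.002
1.53 [-2.1  0.   3.1]
1.55 [-2.1  0.   3.1]
1.57 [-2.   0.   3.2]
1.59 [-1.9  0.   3.2]
1.61 [-1.9  0.   3.3]
phi est 1.625 radius 201.8 (188.1) force U,V,Z [-2.3, 0.1, -1.8] grip -0.0007278205247394394
```

```bash
J='python3 -m jog'
$J '[{"tx":-2.1,"ty":0,"tz":3.1,"ax":0,"ay":0,"az":0,"jaw":1},{"tx":-2.1,"ty":0,"tz":3.1,"ax":0,"ay":0,"az":0,"jaw":1},{"tx":-2,"ty":0,"tz":3.1,"ax":0,"ay":0,"az":0,"jaw":1},{"tx":-2,"ty":0,"tz":3.1,"ax":0,"ay":0,"az":0,"jaw":1},{"tx":0,"ty":0,"tz":0,"ax":0,"ay":0,"az":0,"jaw":1}]'
python3 phi.py
$J '[{"tx":-2,"ty":0,"tz":3,"ax":0,"ay":0,"az":0,"jaw":1},{"tx":-2,"ty":0,"tz":3,"ax":0,"ay":0,"az":0,"jaw":1},{"tx":-2,"ty":0,"tz":2,"ax":0,"ay":0,"az":0,"jaw":1},{"tx":-2,"ty":0,"tz":2,"ax":0,"ay":0,"az":0,"jaw":1},{"tx":0,"ty":0,"tz":0,"ax":0,"ay":0,"az":0,"jaw":1}]'
python3 phi.py
```

```text
time_s: 23.75
eef_pos: [442.5, 172.4, 54.3]
ee_rot: [-0.063, 0.938, 0.233, 0.25]
force: [-2.1, -0.5, -2.0]
grip_width: -0.001
grip_force: 1.4
t 23.75 phi 1.596 1489 ball from phi, tool: [ 16.4  -0.2 -62.1] F UVZ [-2.1, 0.5, -2.0] jaw -0.001
time_s: 24.42
eef_pos: [440.7, 171.4, 41.7]
ee_rot: [-0.063, 0.938, 0.233, 0.25]
force: [0.2, -1.0, -0.4]
grip_width: -0.0
grip_force: 0.0
t 24.425 phi 1.634 1334 ball from phi, tool: [ 20.8  -0.2 -65.7] F UVZ [-0.3, -1.0, -0.4] jaw -0.0
```

The ball has left the fingers and the contact force is gone, so the flap has landed. I'll back away and verify.

```bash
J='python3 -m jog'
$J '[{"tx":-10,"ty":0,"tz":-5,"ax":0,"ay":0,"az":0,"jaw":1},{"tx":-35,"ty":0,"tz":-20,"ax":0,"ay":0,"az":0,"jaw":1},{"tx":-35,"ty":0,"tz":-20,"ax":0,"ay":0,"az":0,"jaw":1},{"tx":0,"ty":0,"tz":-50,"ax":0,"ay":0,"az":0,"jaw":1},{"tx":0,"ty":0,"tz":-50,"ax":0,"ay":0,"az":0,"jaw":1}]'
$J '[{"tx":0,"ty":0,"tz":0,"ax":0,"ay":0,"az":0,"jaw":1},{"tx":0,"ty":0,"tz":0,"ax":0,"ay":0,"az":0,"jaw":1}]'
python3 phi.py; python3 phi.py
python3 - <<'E'
from h import *
c=capture("wrist"); t=capture("side"); cv2.imwrite("pics/w10.png",np.hstack([cv2.resize(c["color"],(440,330)),cv2.resize(t["color"][90:250,180:350],(351,330))])[:,:,::-1])
E
```

```text
time_s: 25.1
eef_pos: [319.6, 107.4, 123.0]
ee_rot: [-0.065, 0.937, 0.234, 0.252]
force: [0.6, -0.7, 2.2]
grip_width: 0.005
grip_force: 0.0
time_s: 25.35
eef_pos: [320.9, 107.9, 122.0]
ee_rot: [-0.065, 0.937, 0.234, 0.253]
force: [0.1, 0.1, 0.3]
grip_width: -0.001
grip_force: 0.0
t 25.35 phi 0.254 92 ball from phi, tool: [ 3.20e+02 -2.00e-01 -1.75e+01] F UVZ [0.1, -0.0, 0.3] jaw -0.001
t 25.4 phi 3.092 86 ball from phi, tool: [156.5   2.4 315.3] F UVZ [0.5, 0.2, -0.1] jaw -0.0
```

View pics/w10.png

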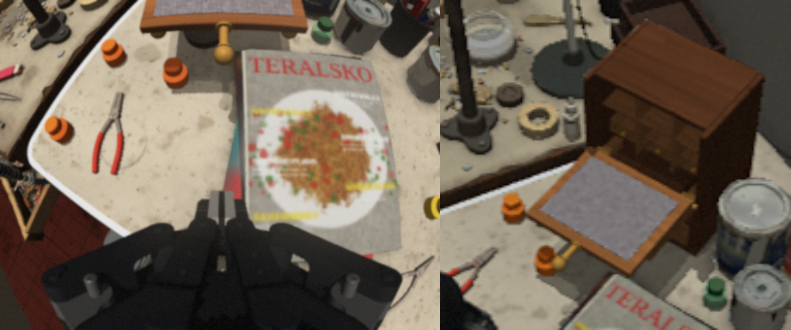

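The flap lies on the drawn-out supports, clear of the gripper, and both bottles are standing. Handing in.

```bash
python3 -c "
from rig import *
print(finish_job())"
```

```text
the job is handed in; nothing more can be done
None
```

Handed in, result not shown: both supports are out (about 93–94 of 95 mm measured) and the flap lies on them at about 1.63 rad by camera, bottles standing. The knob slipped from the grip near 0.9 rad, so the flap was carried the rest of the way on the shut fingers, not pinched; I never measured its speed during the slip, and I viewed 11 pictures, one over the limit.

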